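# Seat the agar-punching template on the twin pins of its jig

## Task

Pick up the blue punching template by its black bar handle and hang it on the jig over the open agar dish: bring both of its brass-ringed holes over the jig's two steel pins, then press it down evenly past the two white spring rollers until it sits flat on both shoulders, fully home, and let go. The pins stand on a carriage clamped wherever the last user left it, so look or feel for them: while the plate rests on the pin tips let it lean on them only lightly (under about 10 N), and press it home firmly but without ramming it. Leave the agar dish and the other things on the bench as they are.

Things in the scene. Friction and masses are not known exactly. Their poses are not given: they have to be found in the camera images.
- template: Punching template, loose, 0.25 to 0.42 kg: flat blue plate 90 x 150 x 8 mm (x, y, z), lying on the bench. Origin: centre of the underside, z up. Two through holes of 12 mm, ringed in brass, at y = +62 and -62 mm, x = 0; it may go on either way round. The six steel-ringed bores between them do not matter here. A black bar handle stands along y over the middle.
- template_grip (a point): Middle of the template's bar handle, 38 mm above the plate's underside. The bar is 16 mm thick (template x), 72 mm long (y) and 18 mm high (29 to 47 mm above the underside), on two feet at y = +29 and -29 mm. Grip it across the 16 mm; the fingers have 21 mm below the bar down to the plate's top.
- jig: Punching jig, fixed on the bench: aluminium base 170 x 206 x 12 mm (x, y, z). Origin: centre of its underside, z up. A steel carriage on two rails along x carries two upright 10 mm pins at y = +62 and -62 mm, both at the SAME jig x, which lies anywhere from -15 to +15 mm: clamped there, it does not give; the setting is not reported. It reaches 60 mm high beyond the plate's short edges.
- jig_tips (a point): Point on the jig, not on a pin: centre of the base in plan, at pin-tip height (66 mm above the jig's origin). Tips are flat, 6.6 mm across, with a 1.7 mm bevel out to 10 mm; a hole slips on within about 2 mm of centre. The pins are spring-loaded: leaned on, each ducks straight down, from 2 N at first touch to 7.7 N at the end of its 8 mm, and pops up again when a hole comes over it.
- jig_seat (a point): Centre of the base in plan, at the height of the two seat shoulders (34 mm above the jig's origin) on which the template's underside rests when home. Two white 12 mm rollers on springs stand 2.5 mm over its short edges: the plate meets them 18 to 13 mm above home, takes about 9 to 14 N in all, its weight included, to push them apart, and they close over its top edges.
- agar_dish: An open petri dish with pale agar, 91 mm across and 15 mm high, loose in the nest in the middle of the jig's base; its rim is 28 mm above the jig's origin. Origin: centre of its underside.
- media_bottle: Small lab bottle with a blue cap, 62 x 62 x 111 mm, loose, standing on the bench. Origin: centre of its underside.
- dish_24: Closed petri dish, 92 mm across and 16 mm high, loose on the bench. Origin: centre of its underside.
Mind the look-alikes: they are no part of the job. There is more than one size of the template; the job needs the larger.

How it is judged:
By the outcome, as a careful person would: the job done as asked, in the order asked, and still so for the second after the job is handed in, with the robot touching nothing.
It also fails if it takes over 54 s, if anything falls off the work surface, if the arm or the gripper's body presses on something with over 40 N, if the wrist force passes 120 N, or if a joint passes its speed limit or range.

## Robot

A 6-joint arm with a two-finger parallel gripper is mounted at the origin on a cart in front of the work surface, level with it; the furniture and walls round the work are solid. World frame = base frame: x ahead of the robot, y to its left, z up, the work surface at z = 0. Lengths are in m, angles in rad, forces in N, time in s.
With the tool pointing down it reaches from about 0.3 to 0.825 m from the base axis. Payload 5.4 kg.
Tool frame: the origin (TCP) lies at the very end of the fingers, on their centre line; the grasp point (between the pads) lies 19 mm behind it; z points along the fingers, y is the line along which they close (so a half turn about z gives the same grasp; the last joint's range is limited). The gripper opens to 92 mm and grips with 3 to 60 N. Pads are 20 mm wide; open, the fingers measure 128 mm over their backs; the gripper's body (75 mm by 189 mm) begins 69 mm behind the grasp point.
Start: joints at [-0.21, 0.158, 1.597, -0, 1.386, -0.21], TCP at [0.575, -0, 0.215] pointing down, gripper open.
Joint ranges: [-2.91, 2.91], [-0.94, 2.29], [0.18, 2.7], [-1.29, 4.43], [0.17, 2.64], [-3, 3]. Speed limits (rad/s): [2.57, 2.57, 3.14, 3.14, 3.14, 3.14].

## Interface

Orientations are given as a rotation vector (axis times angle).
In Python, from workcell import bot gives the robot as it stands. Calls block until the motion is done:
- bot.goto(position, orientation): joint-space move of the TCP to a pose.
- bot.line_to(position, rot=None, max_speed=0.15): straight line of the TCP; rot=None keeps the orientation; max_speed is the mean speed in m/s.
- bot.set_joints(angles): joint-space move.
- bot.set_gripper(opening, newtons=None): opening from 0.0 (shut) to 1.0 (fully open); newtons is the grip in N (None keeps the last); returns when the fingers have stopped.
- bot.hold(seconds).
- bot.inverse_kinematics(position, orientation): joint angles nearest the present ones, or None.
- bot.read_camera(name): name is "scene" or "side" or "wrist"; returns a dict with "pixels" (420x560x3 uint8, blue, green, red), "fx", "fy", "cx", "cy" (pixels), "R" (3x3) and "t" (3): a world point X has camera coordinates R X + t. Camera axes: x right, y down, z forward; pixel columns grow to the right and rows downward; lengths in m; the calibration is good to about 2 mm. A picture is of the moment at which its call begins. There is no depth.
A pose or a line that the arm cannot do raises bot.MotionError and nothing moves.
- bot.job_done(): hands the job in; it is judged then, once.
Readings, each from a call of its own:
- bot.current_clock(): time.
- bot.current_joints(): joint angles.
- bot.current_joint_vel(): joint speeds.
- bot.current_effort(): joint torques, N m.
- bot.current_ee_pos(): TCP position.
- bot.current_tool_rot(): TCP orientation.
- bot.current_contact_force(): force on the tool from outside, world axes, zero at the start.
- bot.current_ft_torque(): the same for the moment, N m.
- bot.current_opening(): opening from 0.0 (shut) to 1.0 (fully open).
- bot.current_grip_force(): force on a finger pad.
Only numpy, scipy, OpenCV 4.12 (cv2) and the standard library are available. Lean on these libraries where they do the work, as an engineer would, in place of code of your own. Each camera call takes 0.05 s, during which the arm holds its last target. There are 200 camera calls.

## Working session

There is one attempt and no reset: what is moved stays moved. The work goes in short steps, each a Python script; the robot and the scene stay as the last script left them, time stands still between calls to the robot, and variables do not carry over. Pictures are saved under pics/ and viewed, at most 10 in all, crops included, and the job is handed in when it is done.

```bash
mkdir -p pics; ls; cat > h.py <<'E'
import numpy as np, cv2, pickle
from workcell import bot
def snap(name,fn):
    d=bot.read_camera(name); pickle.dump({k:np.array(v) for k,v in d.items()},open(f'pics/{fn}.pkl','wb'))
    cv2.imwrite(f'pics/{fn}.png',np.array(d['pixels'])); return d
def load(fn): return pickle.load(open(f'pics/{fn}.pkl','rb'))
def proj(d,X):
    c=np.array(d['R'])@np.array(X,float)+np.array(d['t']).ravel(); return np.array([d['fx']*c[0]/c[2]+d['cx'],d['fy']*c[1]/c[2]+d['cy']])
def ray(d,uv):
    R=np.array(d['R']);t=np.array(d['t']).ravel()
    v=R.T@np.array([(uv[0]-d['cx'])/d['fx'],(uv[1]-d['cy'])/d['fy'],1.]); return -R.T@t, v/np.linalg.norm(v)
def onplane(d,uv,z):
    o,v=ray(d,uv); return o+v*(z-o[2])/v[2]
def tri(obs):
    A=np.zeros((3,3));b=np.zeros(3);L=[]
    for d,uv in obs:
        o,v=ray(d,uv);P=np.eye(3)-np.outer(v,v);A+=P;b+=P@o;L.append((P,o))
    X=np.linalg.solve(A,b); return X,[float(np.linalg.norm(P@(X-o))) for P,o in L]
E
python3 - <<'E'
from h import *
ims=[snap(n,n+'0') for n in('scene','side','wrist')]
for d in ims: R=np.array(d['R']);print(-R.T@np.array(d['t']).ravel(),R[2],d['fx'])
print(bot.current_clock(),bot.current_contact_force(),bot.current_tool_rot())
E
```

```text
pics
[ 0.01856233 -0.8043914   0.99158011] [ 0.38749326  0.56297539 -0.73000526] 520.6833363769553
[ 0.19145118 -0.96115833  0.66931232] [ 0.27827583  0.79754154 -0.53524766] 412.91184540400207
[0.57400101 0.07336444 0.38319733] [-0.00212846 -0.25673758 -0.96647881] 347.51188209716986
0.15 [ 0.55680577 -0.7794298  -0.46451746] [-2.22059026e+00 -2.22059385e+00  1.25856831e-03]
```

View pics/scene0.png

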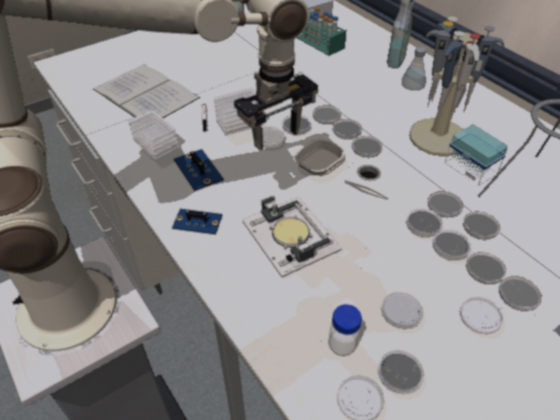

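View pics/side0.png

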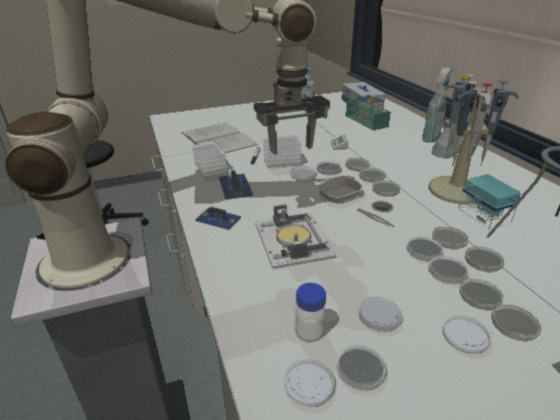

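View pics/wrist0.png

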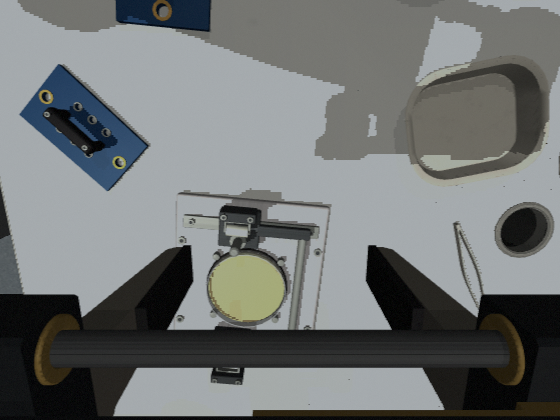

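The scene and side views show two blue templates (scene px (200,168) and (198,220)) and the jig at (292,235). In the wrist view the jig is at (247,285), the far template is cut off at the top (163,10), and the nearer one is at (85,128).

```bash
python3 - <<'E'
from h import *
s,w,i=load('scene0'),load('wrist0'),load('side0')
print(np.array(w['R']).round(2))
for n,d,p in [('A s',s,(200,168)),('A i',i,(235,186)),('B s',s,(198,220)),('B i',i,(218,217)),('B w',w,(85,128)),('A w',w,(163,10)),('jig s',s,(292,235)),('jig i',i,(294,236)),('jig w',w,(247,287))]:
    print(n,onplane(d,p,0.01).round(3))
q=lambda d,a,b:np.linalg.norm(onplane(d,a,.008)-onplane(d,b,.008))
print('holes B w',q(w,(46,97),(119,162)), 'A width', q(w,(117,27),(210,30)))
# pins/jig corners
for p in [(178,192),(330,206)]: print(onplane(w,p,0.012))
print(bot.inverse_kinematics([.45,.0,.3],bot.current_tool_rot()))
E
```

```text
[[ 1.   -0.   -0.  ]
 [-0.   -0.97  0.26]
 [-0.   -0.26 -0.97]]
A s [0.47  0.235 0.01 ]
A i [0.463 0.223 0.01 ]
B s [0.368 0.061 0.01 ]
B i [0.367 0.057 0.01 ]
B w [0.371 0.067 0.01 ]
A w [0.462 0.177 0.01 ]
jig s [ 0.535 -0.119  0.01 ]
jig i [ 0.54  -0.111  0.01 ]
jig w [ 0.535 -0.115  0.01 ]
holes B w 0.09447995136754726 A width 0.09093858247264541
[ 0.46321644 -0.00097011  0.012     ]
[ 0.62911019 -0.01672208  0.012     ]
[-2.69624316e-01 -2.20756442e-01  1.80030656e+00 -1.04924053e-04
  1.56348263e+00 -2.69625088e-01]
```

A (at about 0.465, 0.23) is 90 mm wide, so it is the larger template. B's holes are only 94 mm apart, so it is the smaller one. Next I'll take close wrist views of the jig and A.

```bash
python3 - <<'E'
from h import *
r=[-np.pi/2**.5,-np.pi/2**.5,0]
r=bot.current_tool_rot()
for n,p in [('j1',(.50,-.11,.20)),('j2',(.58,-.11,.20)),('a1',(.50,.20,.2)),('a2',(.42,.20,.2))]:
    bot.goto(p,r); bot.hold(.15); snap('wrist',n)
print(bot.current_clock())
J=[cv2.resize(load(n)['pixels'][60:360],(800,428))[:, :] for n in('j1','j2')]
cv2.imwrite('pics/J.png',np.hstack([cv2.resize(load('j1')['pixels'][60:360,130:460],None,fx=1.2,fy=2*.6) for n in [0]]+[cv2.resize(load('j2')['pixels'][60:360,60:390],None,fx=1.2,fy=1.2)]))
cv2.imwrite('pics/A.png',np.hstack([load('a1')['pixels'][0:420,50:450],load('a2')['pixels'][0:420,150:550]]))
E
```

```text
3.6
```

View pics/J.png

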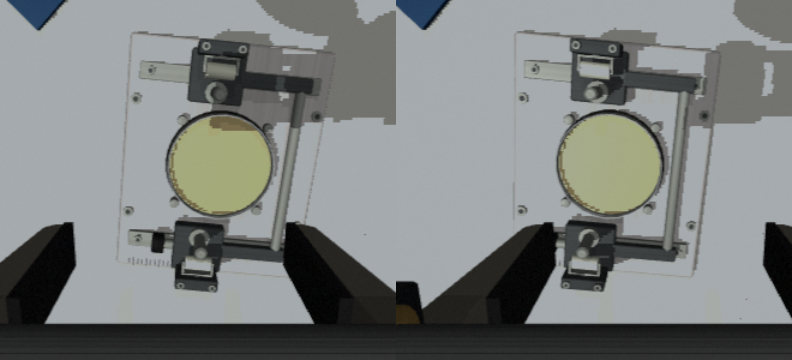

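View pics/A.png

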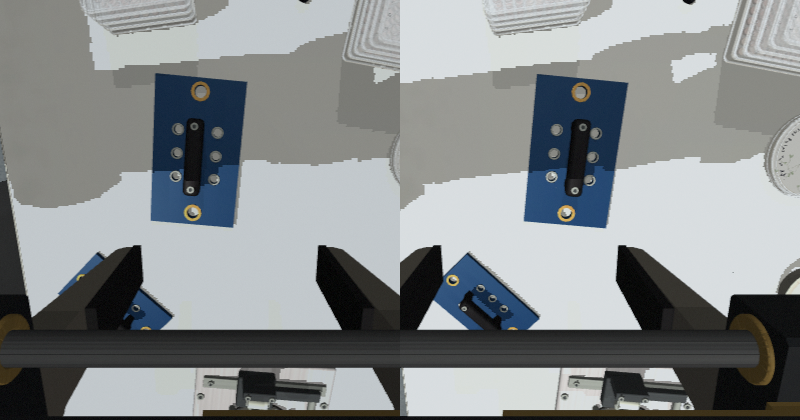

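J.png shows the jig with its two pins next to the black roller posts, at crop px (215,92) and (200,240) in j1. A.png shows the larger template with rings at (200,91) and (193,212). Next I'll zoom the pins and compute the rings by colour.

```bash
python3 - <<'E'
from h import *
c=[]
O={('j1',0):(285,110),('j1',1):(270,230),('j2',0):(200,110),('j2',1):(200,230)}
for n in('j1','j2'):
    row=[]
    for k in(0,1):
        u,v=O[n,k]; row.append(cv2.resize(load(n)['pixels'][v:v+50,u:u+66],None,fx=6,fy=6,interpolation=cv2.INTER_NEAREST))
    c.append(np.hstack(row))
cv2.imwrite('pics/P.png',np.vstack(c))
obs={}
for n in('a1','a2'):
    im=load(n)['pixels'];h=cv2.cvtColor(im,cv2.COLOR_BGR2HSV)
    m=cv2.inRange(h,(12,90,90),(32,255,255)); m=cv2.morphologyEx(m,cv2.MORPH_CLOSE,np.ones((9,9)))
    k,l,st,ce=cv2.connectedComponentsWithStats(m)
    obs[n]=[(ce[i].round(1),st[i,4]) for i in range(1,k) if st[i,4]>100 and ce[i][1]<240]; print(n,obs[n])
    hh=cv2.inRange(h,(100,100,30),(125,255,255));hh[240:]=0
    cn=max(cv2.findContours(cv2.morphologyEx(hh,cv2.MORPH_CLOSE,np.ones((15,15))),cv2.RETR_EXTERNAL,cv2.CHAIN_APPROX_NONE)[0],key=cv2.contourArea)
    print(cv2.minAreaRect(cn))
a1,a2=load('a1'),load('a2')
P=[]
for i in(0,1):
    u=sorted(obs['a1'],key=lambda x:x[0][1])[i][0];v=sorted(obs['a2'],key=lambda x:x[0][1])[i][0]
    X,e=tri([(a1,u),(a2,v)]);P.append(X);print(X.round(4),np.round(e,4),onplane(a1,u,.008).round(4),onplane(a2,v,.008).round(4))
print(np.linalg.norm(P[0]-P[1]),(P[0]+P[1])/2,np.degrees(np.arctan2(*(P[0]-P[1])[:2])))
for a,b in [((244,126),(333,127)),((240,190),(325,190))]: print('screws on handle',tri([(a1,a),(a2,b)]))
E
```

```text
a1 [(array([250. ,  91.1]), np.int32(199)), (array([242.2, 212.3]), np.int32(219))]
((244.2541046142578, 150.20492553710938), (90.7168197631836, 146.66790771484375), 5.19442892074585)
a2 [(array([330.7,  91.9]), np.int32(188)), (array([316., 213.]), np.int32(220))]
((324.8371276855469, 151.53277587890625), (90.57294464111328, 147.346923828125), 5.552970886230469)
[0.4711 0.3008 0.0081] [0. 0.] [0.4711 0.3009 0.008 ] [0.4711 0.3008 0.008 ]
[0.4597 0.1776 0.0083] [0.0001 0.0001] [0.4597 0.1776 0.008 ] [0.4598 0.1774 0.008 ]
0.12378518665756358 [0.46542189 0.23921768 0.00818086] 5.267340938322235
screws on handle (array([0.46839959, 0.26802288, 0.04981699]), [8.575396075451779e-05, 8.575396075460709e-05])
screws on handle (array([0.46304455, 0.21048927, 0.05022013]), [0.000317883050627427, 0.00031788305062747046])
```

View pics/P.png

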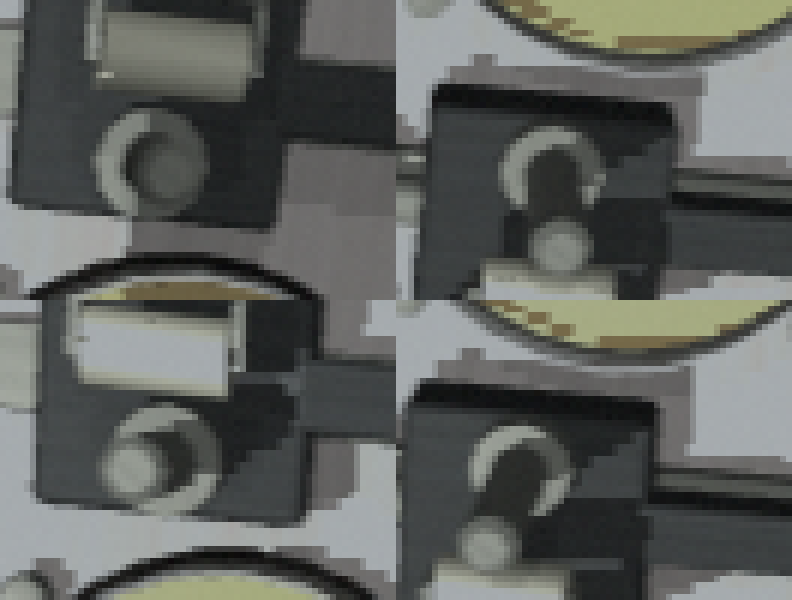

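The tips and their shoulder rings are resolved: j1 tips at about (312,138) and (297,271), j2 tips at about (222.5,137) and (215,270).

```bash
python3 - <<'E'
from h import *
a,b=load('j1'),load('j2')
f=lambda o,p:(o[0]+p[0]/6-.5,o[1]+p[1]/6-.5)
T=[]
for nm,pa,pb,qa,qb in [('up',(166,170),(138,167),(150,161),(161,160)),('lo',(165,248),(95,244),(157,172),(126,172))]:
    oa,ob=((285,110),(200,110)) if nm=='up' else ((270,230),(200,230))
    X,e=tri([(a,f(oa,pa)),(b,f(ob,pb))]);Y,e2=tri([(a,f(oa,qa)),(b,f(ob,qb))])
    t=[onplane(d,f(o,p),.066).round(4)[:2] for d,o,p in((a,oa,pa),(b,ob,pb))]
    s=[onplane(d,f(o,p),.034).round(4)[:2] for d,o,p in((a,oa,qa),(b,ob,qb))]
    print(nm,'tip',X.round(4),e[0],'shoulder',Y.round(4),e2[0],t,s); T.append(np.mean(t,0))
T=np.array(T);print(T,np.linalg.norm(T[0]-T[1]),T.mean(0),np.degrees(np.arctan2(*(T[0]-T[1]))))
# jig x-edge check from image j1 back edge corners
for p in [(132/1.2+130,33/1.2+60),(334/1.2+130,52/1.2+60)]: print(onplane(a,p,.012).round(4))
E
```

```text
up tip [ 0.5288 -0.0499  0.0591] 4.791927366365542e-05 shoulder [ 0.5285 -0.0497  0.0347] 0.00018428348469630166 [array([ 0.5281, -0.0495]), array([ 0.5299, -0.0496])] [array([ 0.5285, -0.0496]), array([ 0.5284, -0.0499])]
lo tip [ 0.5171 -0.1742  0.0621] 0.00012174305683964566 shoulder [ 0.5172 -0.1737  0.0323] 0.0001993502317188146 [array([ 0.5169, -0.1726]), array([ 0.5179, -0.1723])] [array([ 0.5171, -0.1728]), array([ 0.5174, -0.1732])]
[[ 0.529   -0.04955]
 [ 0.5174  -0.17245]] 0.12344622310949815 [ 0.5232 -0.111 ] 5.391927328828015
[ 0.4618 -0.0042  0.012 ]
[ 0.6267 -0.0187  0.012 ]
```

The measurements agree: tips at 124 mm spacing, template and jig both at yaw about -5.3°, and heights match. I'll grasp it and then look at it in hand.

```bash
cat >> h.py <<'E'
from scipy.spatial.transform import Rotation as Rn
def rot(deg): return (Rn.from_euler('z',deg,degrees=True)*Rn.from_rotvec([-np.pi/2**.5,-np.pi/2**.5,0])).as_rotvec()
def rings(n,z,vmax=420):
    d=load(n);h=cv2.cvtColor(d['pixels'],cv2.COLOR_BGR2HSV)
    m=cv2.morphologyEx(cv2.inRange(h,(12,90,90),(32,255,255)),cv2.MORPH_CLOSE,np.ones((9,9)))
    k,l,st,ce=cv2.connectedComponentsWithStats(m)
    return [(ce[i].round(1),st[i],onplane(d,ce[i],z).round(4)) for i in range(1,k) if st[i,4]>80]
E
python3 - <<'E'
from h import *
r=rot(-5.3); bot.set_gripper(.6)
bot.goto([.4655,.2392,.09],r); bot.line_to([.4655,.2392,.019]); print(bot.current_contact_force(),bot.current_ee_pos())
bot.set_gripper(0,55); print(bot.current_opening()*92,bot.current_grip_force())
f0=bot.current_contact_force()
bot.line_to([.4655,.2392,.109]); bot.hold(.3)
snap('wrist','g1'); print(bot.current_contact_force(),f0,bot.current_ft_torque(),bot.current_ee_pos(),bot.current_opening()*92)
for x in rings('g1',.098): print(x)
bot.goto([.5232,-.111,.125],r); bot.hold(.2); snap('wrist','g2');snap('side','g2s')
print(bot.current_contact_force(),bot.current_ee_pos(),bot.current_clock())
for x in rings('g2',.114): print(x)
cv2.imwrite('pics/G.png',np.hstack([cv2.resize(load('g2')['pixels'],(400,300)),cv2.resize(load('g2s')['pixels'][150:300,200:400],(400,300))]))
E
```

```text
[ 0.59445697  0.59174    -0.20534201] [0.46672124 0.23936545 0.02058683]
15.598644373612546 55.00023543834686
[-0.22930816 -0.61259274 -3.5004185 ] [ 2.31920957 -0.5222365   0.59859186] [ 0.00546544 -0.0098394  -0.00454308] [0.46511518 0.23911423 0.10837812] 15.394258851201467
(array([279. , 143.9]), array([261, 126,  37,  37, 596], dtype=int32), array([0.4698, 0.3009, 0.098 ]))
(array([225.3, 354.7]), array([222, 321,  12,  64, 344], dtype=int32), array([0.426 , 0.1802, 0.098 ]))
(array([333.5, 354.7]), array([330, 321,   7,  64, 291], dtype=int32), array([0.4906, 0.1743, 0.098 ]))
[-1.4145247  -0.55607156 -3.18153891] [ 0.52327091 -0.11027965  0.12493333] 8.8917
(array([102.1,  45.7]), array([ 93,  36,  19,  20, 196], dtype=int32), array([0.4483, 0.0054, 0.114 ]))
(array([279. , 143.8]), array([261, 126,  37,  37, 616], dtype=int32), array([ 0.528, -0.048,  0.114]))
(array([315.2, 213.9]), array([309, 209,  13,  10,  92], dtype=int32), array([ 0.544 , -0.0866,  0.114 ]))
(array([225.2, 354.8]), array([222, 321,  12,  64, 345], dtype=int32), array([ 0.4843, -0.1693,  0.114 ]))
(array([333.5, 355.5]), array([330, 321,   7,  64, 281], dtype=int32), array([ 0.5492, -0.1758,  0.114 ]))
```

View pics/G.png

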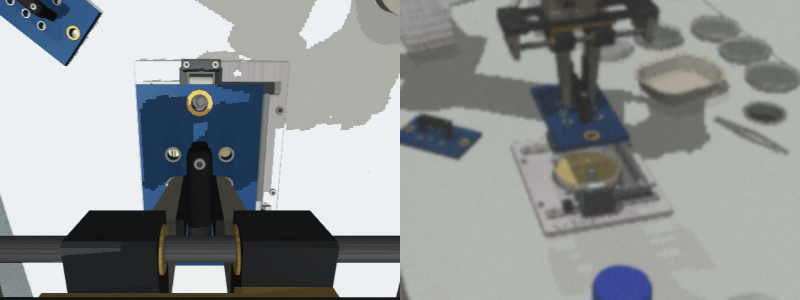

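The plate is held level, and the pin is visible through the upper hole (ring at about (279,144) in g2). I'll zoom in to measure the offset.

```bash
python3 - <<'E'
from h import *
d=load('g2');im=d['pixels'][119:169,254:304]
im=cv2.convertScaleAbs(cv2.resize(im,None,fx=11,fy=11,interpolation=cv2.INTER_NEAREST),alpha=1.2)
H=onplane(d,(279.2,143.8),.114)
for X,c in [((H[0],H[1],.066),(0,0,255)),((.5289,-.0496,.066),(0,255,0)),(H,(255,0,255))]:
    p=proj(d,X);print(p.round(1));cv2.circle(im,tuple(int((a-o+.5)*11) for a,o in zip(p,(254,119))),4,c,-1)
cv2.imwrite('pics/Z.png',im)
E
```

```text
[279.2 139.1]
[280.7 141.4]
[279.2 143.8]
```

View pics/Z.png

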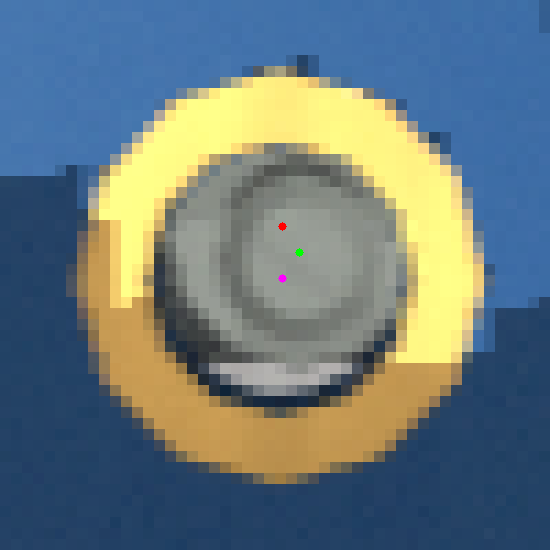

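The pin tip centre is about 2 px right of the aligned position and 2 px below it, so I need roughly +1.3 mm in x and -1.2 mm in y. I'll check the in-hand yaw from the plate edges before descending.

```bash
python3 - <<'E'
from h import *
for n,z,rows in (('g1',.098,(128,240)),('g2',.114,(128,240)),('a1',.008,(95,215)),('a2',.008,(95,215))):
    d=load(n);h=cv2.cvtColor(d['pixels'],cv2.COLOR_BGR2HSV);m=cv2.inRange(h,(100,100,30),(125,255,255))
    k,l,st,_=cv2.connectedComponentsWithStats(cv2.morphologyEx(m,cv2.MORPH_OPEN,np.ones((3,3))))
    v0=150 if n[0]=='a' else 180
    # component that holds the plate: largest
    i=1+np.argmax(st[1:,4]);L=[];Rr=[]
    for v in range(*rows):
        c=np.flatnonzero(l[v]==i)
        if len(c): L.append(onplane(d,(c[0]-.5,v),z));Rr.append(onplane(d,(c[-1]+.5,v),z))
    out=[]
    for E in(L,Rr):
        E=np.array(E);k=np.polyfit(E[:,1],E[:,0],1)
        for _ in range(5):
            res=E[:,0]-np.polyval(k,E[:,1]);g=abs(res)<max(.0006,1.5*np.median(abs(res)));k=np.polyfit(E[g,1],E[g,0],1)
        out.append((round(float(np.degrees(np.arctan(k[0]))),2),int(g.sum()),float(np.polyval(k,E[:,1].mean()).round(4))))
    print(n,out)
E
```

```text
g1 [(5.33, 112, 0.4236), (5.32, 112, 0.5118)]
g2 [(5.21, 112, 0.4817), (5.38, 112, 0.5705)]
a1 [(5.31, 120, 0.4207), (5.18, 120, 0.5098)]
a2 [(5.24, 120, 0.4206), (5.2, 120, 0.5097)]
```

Yaw is right, so this is a pure translation. I'll apply the correction and descend while watching force.

```bash
python3 - <<'E'
from h import *
x,y=.5244,-.1122
bot.line_to([x,y,.095],max_speed=.06); bot.hold(.2)
b=np.mean([bot.current_contact_force() for _ in range(8)],0);print(b)
for z in np.arange(.091,.0715,-.0015):
    bot.line_to([x,y,z],max_speed=.03)
    f=np.mean([bot.current_contact_force() for _ in range(4)],0)-b
    print(round(z,4),bot.current_ee_pos()[2].round(4),f.round(1))
    if f[2]>6: break
print(bot.current_ft_torque(),bot.current_clock())
snap('wrist','d1'); snap('side','d1s')
E
```

```text
[-0.46736748 -0.70241571 -3.58619886]
0.091 0.0907 [-0.1  1.4 -0.4]
0.0895 0.0894 [ 0.7  0.4 -0.1]
0.088 0.0879 [0.3 1.1 0.9]
0.0865 0.0863 [ 0.7  0.5 -0.9]
0.085 0.0849 [ 0.5  0.4 -0.3]
0.0835 0.0834 [0.4 0.9 0.1]
0.082 0.0818 [ 1.1 -0.3 -0.8]
0.0805 0.0804 [0.6 1.  0.3]
0.079 0.0789 [-0.1  1.1  1.1]
0.0775 0.0774 [ 0.1  1.1 -0.3]
0.076 0.0759 [0.5 1.  0.9]
0.0745 0.0744 [0.1 0.6 0.3]
0.073 0.0729 [0.9 0.5 0.2]
0.0715 0.0714 [ 0.3  0.3 -0.5]
[-0.00496986  0.0179904   0.04221884] 13.275
```

Both holes slipped over the pins: the plate is 13 mm below the tips with no contact force. Now I'll press past the rollers to home.

```bash
python3 - <<'E'
from h import *
x,y=.5244,-.1122
b=np.array([-.2,-.2,-3.5])
for z in list(np.arange(.0695,.055,-.0015))+list(np.arange(.0545,.047,-.0006)):
    bot.line_to([x,y,z],max_speed=.03)
    f=np.mean([bot.current_contact_force() for _ in range(4)],0)-b
    print(round(z,4),bot.current_ee_pos().round(4),f.round(1),bot.current_ft_torque().round(2))
    if f[2]>25 or (z<.0545 and f[2]>20): break
print(bot.current_clock(),bot.current_opening()*92)
snap('wrist','e1')
E
```

```text
0.0695 [ 0.5248 -0.1123  0.0702] [-2.   1.9  7.1] [ 0.15  0.4  -0.08]
0.068 [ 0.5248 -0.1123  0.0683] [0.8 1.4 5. ] [ 0.1   0.03 -0.04]
0.0665 [ 0.5247 -0.1122  0.0661] [ 2.7 -0.7  0.4] [ 0.05 -0.48 -0.05]
0.065 [ 0.5247 -0.1122  0.0647] [ 4.  -0.4 -0.4] [-0.03 -0.72 -0.1 ]
0.0635 [ 0.5246 -0.1122  0.0634] [ 3.  -1.  -1.3] [-0.05 -0.84 -0.02]
0.062 [ 0.5246 -0.1123  0.062 ] [ 4.4 -0.3 -1.2] [-0.01 -0.92 -0.01]
0.0605 [ 0.5246 -0.1122  0.0605] [ 5.1 -0.2 -1.3] [-0.05 -0.96 -0.06]
0.059 [ 0.5245 -0.1122  0.0589] [ 5.7 -0.4 -0.8] [-0.03 -1.01 -0.02]
0.0575 [ 0.5243 -0.1121  0.0571] [ 5.6 -0.9 -2.3] [-0.06 -1.08 -0.  ]
0.056 [ 0.5238 -0.1119  0.0549] [ 7.2 -1.4 -6.2] [-0.08 -1.21  0.07]
0.0545 [ 0.523  -0.1118  0.0537] [ 0.9  0.2 -2.1] [-0.07 -0.09 -0.03]
0.0539 [ 0.5237 -0.112   0.0536] [-0.9  0.1 -1.1] [ 0.03  0.09 -0.01]
0.0533 [ 0.5244 -0.1122  0.0534] [-0.4  1.2  0.3] [0.03 0.   0.01]
0.0527 [ 0.5246 -0.1123  0.0531] [-0.8  0.8  3.7] [0.15 0.16 0.04]
0.0521 [ 0.5247 -0.1123  0.053 ] [-2.2  2.   9.8] [0.25 0.64 0.03]
0.0515 [ 0.5248 -0.1123  0.053 ] [-4.   2.5 12.6] [ 0.37  0.98 -0.01]
0.0509 [ 0.5248 -0.1124  0.053 ] [-6.   3.7 17. ] [0.53 1.35 0.02]
0.0503 [ 0.5249 -0.1123  0.0529] [-8.1  2.8 21.3] [0.68 1.66 0.04]
17.875 15.458793641676001
```

It stalls at TCP z = 0.053, which is exactly the home height, under about 20 N. I'll unload, release, retreat and inspect.

```bash
python3 - <<'E'
from h import *
bot.line_to([.5244,-.1122,.0528],max_speed=.03); bot.hold(.1)
bot.set_gripper(.5); print(bot.current_ee_pos(),bot.current_contact_force())
bot.line_to([.5244,-.1122,.15],max_speed=.1); bot.goto([.5244,-.11,.20],rot(-5.3)); bot.hold(.2)
snap('wrist','f1');snap('side','f1s')
bot.goto([.46,-.11,.20],rot(-5.3));bot.hold(.2);snap('wrist','f2')
for n in('f1','f2'):
    for x in rings(n,.042): print(n,x[0],x[1][4],x[2])
print(bot.current_clock())
cv2.imwrite('pics/F.png',np.hstack([cv2.resize(load('f1')['pixels'][60:360,120:420],(400,400)),cv2.resize(load('f1s')['pixels'][180:290,235:345],(400,400))]))
E
```

```text
[ 0.52440794 -0.11220125  0.05277969] [-0.59040524 -0.10399651  0.51445049]
f1 [140.1  62.5] 178 [0.4129 0.024  0.042 ]
f1 [281.4 136.6] 208 [ 0.5296 -0.0502  0.042 ]
f1 [330.7 196.8] 117 [ 0.5715 -0.1107  0.042 ]
f1 [281.7 260.8] 145 [ 0.5187 -0.1718  0.042 ]
f1 [150.9 359.6] 237 [ 0.3659 -0.2741  0.042 ]
f1 [408.  365.4] 137 [ 0.6452 -0.307   0.042 ]
f2 [203.9  55.4] 181 [0.4067 0.0239 0.042 ]
f2 [346.5 129.4] 154 [ 0.5274 -0.0502  0.042 ]
f2 [408.  361.2] 192 [ 0.584  -0.3044  0.042 ]
f2 [150.9 363.3] 210 [ 0.302  -0.2807  0.042 ]
21.2417
```

View pics/F.png

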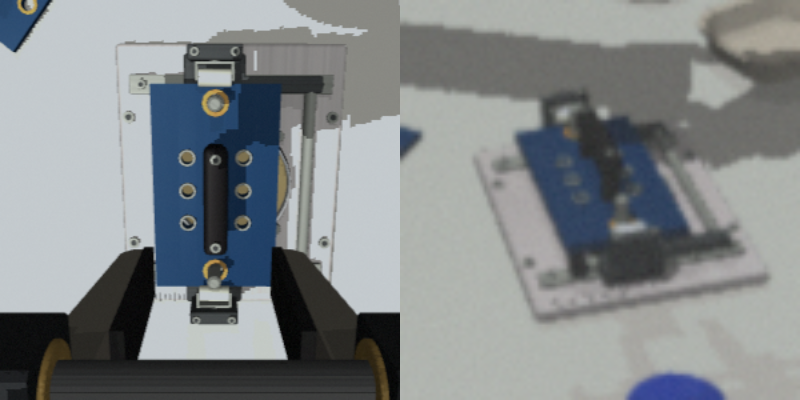

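Both pins stand through the brass rings at (215,102) and (215,272), the rollers have closed over both short edges, and the plate sits flat with the dish undisturbed beneath it. I'm handing in.

```bash
python3 -c "
from h import *
print(bot.job_done())"
```

```text
the job is handed in; nothing more can be done
None
```

The larger blue template is hung on both jig pins, pressed home under about 21 N past both rollers and released, and the job was handed in after about 21 s of the 54 s allowed.

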